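# Take the packing stack apart and put each piece in its own holder

### The job

Take the stack apart one piece at a time from the top down: stand the brass bush upright inside the rim of the small round dish, then lay each timber flat in the cradle made for its length (shortest block in the shortest cradle, middle piece in the middle one, long thin board in the longest), centred between the end stops and in line with the cradle. Leave the tape measure and the spanner where they lie.

Things in the scene. Friction and masses are not known exactly. Their poses are not given: they have to be found in the camera images.
- bush: brass flanged bush with a bore, on top of the stack; its z axis points up: flange 34 mm diameter below, narrower neck above, 28 mm high in all. Loose, about 0.12 kg. Origin: centre of its underside (flange face). Can be taken from above from any side
- block: shortest and thickest piece of timber in the stack, 44 mm along its x, 85 mm along its y, 28 mm thick. Second from the top: the bush stands on it. Loose, about 0.1 kg. Origin: centre of its underside, z up, y along its length. Take it across its 44 mm width
- batten: middle piece of timber in the stack, 50 mm along its x, 110 mm along its y, 22 mm thick. Third from the top, under the block. Loose, about 0.1 kg. Origin: centre of its underside, z up, y along its length. Take it across its 50 mm width
- plank: longest and thinnest piece of timber, the bottom of the stack, on the trolley top, 60 mm along its x, 130 mm along its y, 12 mm thick. The batten lies on it. The pieces are a little twisted and shifted on one another. Loose, about 0.1 kg. Origin: centre of its underside, z up, y along its length. Take it across its 60 mm width
- bush_dish: small round grey painted dish for the bush, fixed: 66 mm outer diameter, 54 mm inside the rim, rim top 9 mm above the trolley top, floor 4 mm above it. Origin: centre of its underside, z up
- cradle_short: shortest grey cradle, fixed: a plate 6 mm thick, 119 mm along its y, 60 mm along its x, with an 8 mm thick stop across each y end, 8 mm higher than the plate. 103 mm free between the stops; long sides open. Origin: centre of its underside on the trolley top; a piece lying in it has its underside 6 mm above the origin. y runs stop to stop, z up
- cradle_mid: middle-length grey cradle, fixed: a plate 6 mm thick, 144 mm along its y, 66 mm along its x, with an 8 mm thick stop across each y end, 8 mm higher than the plate. 128 mm free between the stops; long sides open. Origin: centre of its underside on the trolley top; a piece lying in it has its underside 6 mm above the origin. y runs stop to stop, z up
- cradle_long: longest grey cradle, fixed: a plate 6 mm thick, 164 mm along its y, 76 mm along its x, with an 8 mm thick stop across each y end, 8 mm higher than the plate. 148 mm free between the stops; long sides open. Origin: centre of its underside on the trolley top; a piece lying in it has its underside 6 mm above the origin. y runs stop to stop, z up
- tape_rule: black tape measure, about 83 x 87 x 41 mm, loose, a bystander lying among the cradles: leave it. Origin: centre of its underside
- spanner: dark combination spanner, about 30 x 154 x 9 mm, loose, a bystander lying to the left of the work, beside the vice: leave it. Origin: centre of its underside, y along its length
Mind the look-alikes: they are no part of the job. Leave any orange look-alike of the block alone.

How it is judged (in metres and radians):
On the way, in this order (a step that is already met when the one before it is completed fails the run):
1. the brass bush stands upright inside the rim of the round dish, released (z of bush in the frame of bush_dish between 0.001 and 0.007 m and angle between bush's own z axis and vertical below 0.1 rad and horizontal distance between bush and bush_dish below 0.013 m and contact force between the fingers and bush below 0.1 N), for 0.2 s.
2. the short block lies flat between the stops of the short cradle, released (z of block in the frame of cradle_short between 0.003 and 0.009 m and angle between block's own z axis and vertical below 0.1 rad and x of block in the frame of cradle_short between -0.014 and 0.014 m and y of block in the frame of cradle_short between -0.013 and 0.013 m and angle between the y axis of block and the y axis of cradle_short, either way round below 0.2 rad and contact force between the fingers and block below 0.1 N), for 0.2 s.
3. the middle piece lies flat between the stops of the middle cradle, released (z of batten in the frame of cradle_mid between 0.003 and 0.009 m and angle between batten's own z axis and vertical below 0.1 rad and x of batten in the frame of cradle_mid between -0.014 and 0.014 m and y of batten in the frame of cradle_mid between -0.013 and 0.013 m and angle between the y axis of batten and the y axis of cradle_mid, either way round below 0.2 rad and contact force between the fingers and batten below 0.1 N), for 0.2 s.
4. the long thin board lies flat between the stops of the long cradle, released (z of plank in the frame of cradle_long between 0.003 and 0.009 m and angle between plank's own z axis and vertical below 0.1 rad and x of plank in the frame of cradle_long between -0.014 and 0.014 m and y of plank in the frame of cradle_long between -0.013 and 0.013 m and angle between the y axis of plank and the y axis of cradle_long, either way round below 0.2 rad and contact force between the fingers and plank below 0.1 N), for 0.2 s.
At the end, for the whole second after the job is handed in: The bush is upright on the dish floor, within 13 mm of its centre; each timber lies flat on the plate of its own cradle (within 3 mm of seated height), within 13 mm of its centre along it and 14 mm across it, in line within 0.2 rad; everything released and at rest (all of step 1 and all of step 2 and all of step 3 and all of step 4 and linear speed of each of bush, block, batten, plank below 0.02 m/s and angular speed of each of bush, block, batten, plank below 0.2 rad/s); the robot touches nothing.
It fails at once if the tape measure was moved by more than 20 mm (distance of tape_rule from where it was at the start of the episode above 0.02 m).
It fails at once if the spanner was moved by more than 20 mm (distance of spanner from where it was at the start of the episode above 0.02 m).
It also fails if it takes over 112 s, if anything falls off the work surface, if the arm or the gripper's body presses on something with over 40 N, if the wrist force passes 120 N, or if a joint passes its speed limit or range.

### The arm

A 6-joint arm with a two-finger parallel gripper is mounted at the origin on a cart in front of the work surface, level with it; the furniture and walls round the work are solid. World frame = base frame: x ahead of the robot, y to its left, z up, the work surface at z = 0. Lengths are in mm, angles in rad, forces in N, time in s.
With the tool pointing down it reaches from about 275 to 1000 mm from the base axis. Payload 8.4 kg.
Tool frame: the origin (TCP) lies between the finger pads; the fingertips stand 22 mm ahead of it and the grasp point (between the pads) lies 3 mm ahead of it (r.nose_length is the z of the fingertips in the tool frame, in mm); z points along the fingers, y is the line along which they close (so a half turn about z gives the same grasp; the last joint's range is limited). The gripper opens to 85 mm and grips with 20 to 120 N. Pads are 22 mm wide; open, the fingers measure 114 mm over their backs; the gripper's body (76 mm by 85 mm) begins 54 mm behind the grasp point. The pads swing forward as they close: fully open they stand 13 mm farther back than shut.
Start: joints at [-1.228, 0.353, 1.633, -0, 1.155, -0.002], TCP at [211.254, -588.218, 253.281] pointing down, gripper open.
Joint ranges: [-2.63, 2.63], [-0.92, 2.1], [0.06, 2.66], [-1.3, 4.44], [0, 2.69], [-3.02, 3.02]. Speed limits (rad/s): [2.22, 2.22, 2.79, 3.14, 3.14, 3.14].

### API

Orientations are given as [roll, pitch, yaw] about the fixed x, y, z axes, in that order (R = Rz(yaw) Ry(pitch) Rx(roll)).
In Python, from rig import r, cams gives the robot as it stands.
- The arm moves only by the shell command python3 -m handwheel FILE [FORCE], which reads ROWS from the file FILE. ROWS is a JSON list that holds a single list of rows (three levels of brackets), with 1 to 5 rows, each of 7 numbers: a rotation vector rx, ry, rz in shares of pi/2 rad (1.0 is pi/2 rad), then dx, dy, dz in normalised numbers (1 is 600 mm), then the opening from 0.0 (shut) to 1.0 (fully open); each row shifts and turns the commanded pose from where the row before left it, along the tool's axes as they then stand; what a row does not reach is not made up. A row lasts 1/12 s, in which the tool goes at most 41.7 mm and 0.125 rad, less where a joint would pass 70% of its speed; a pose out of reach is approached as far as the arm can. The fingers move at their own pace and stop on an object; FORCE is the grip in N (left out, the last holds). Time passes only in rows, so rows that do not move let the fingers close. It prints the time, the measured TCP pose, the force, the opening and the grip force at its end. A shift or turn number past 1, either way, is cut back to 1. Input that does not fit is refused with a message, and nothing moves.
- r.sense(): the state, without advancing time (a new reading comes with each control period).
- cams.grab_frame(name): name is "side" or "top" or "wrist"; returns the picture (400x640x3 uint8, red, green, blue); there is no depth.
- cams.camera_params(name): a dict with "fx", "fy", "cx", "cy" (pixels), "dist_coeffs" ([k1, k2, p1, p2, k3] as OpenCV has them; the pictures are not rectified), "rvec" (rotation vector, rad) and "tvec" (3), from world to camera coordinates, as OpenCV has them. Camera axes: x right, y down, z forward; pixel columns grow to the right and rows downward; lengths in mm; the calibration is good to about 2 mm. A picture is of the moment at which its call begins: read the wrist's pose just before it. camera_params takes no time and is no camera call; for the wrist camera it gives the pose at the moment of the call.
- r.sign_off(): hands the job in; it is judged then, once.
The state is a dict: "clock": time; "qpos": joint angles; "qvel": joint speeds; "joint_efforts": joint torques, N m; "eef_pos": TCP position; "tcp_rot": TCP orientation; "contact_force": force on the tool from outside, world axes, zero at the start; "wrist_torque": the same for the moment, N m; "opening": opening from 0.0 (shut) to 1.0 (fully open); "grasp_force": force on a finger pad.
Only numpy, scipy, OpenCV 4.12 (cv2) and the standard library are available. Lean on these libraries where they do the work, as an engineer would, in place of code of your own. Each camera call takes 0.05 s, during which the arm holds its last target. There are 200 camera calls.

## Working session

There is one attempt and no reset: what is moved stays moved. The work goes in short steps, Python scripts to look and compute and a shell command to move; the robot and the scene stay as the last step left them, time stands still between calls to the robot, and variables do not carry over. Pictures are saved under pics/ and viewed, at most 14 in all, crops included, and the job is handed in when it is done.

```bash
mkdir -p pics; ls; python3 - <<'E'
from rig import r,cams
import cv2
for n in ("top","side"):
    cv2.imwrite(f"pics/{n}0.png",cams.grab_frame(n)[:,:,::-1])
    p=cams.camera_params(n);print(n,p)
print(r.sense(),r.nose_length)
E
```

```text
pics
top {'fx': 484.20585644265987, 'fy': 484.20585644265987, 'cx': 316.10621670889356, 'cy': 198.9250401337844, 'dist_coeffs': array([-0.12324475,  0.        ,  0.        ,  0.        ,  0.        ]), 'rvec': array([ 2.1153456 , -2.12205211,  0.16459671]), 'tvec': array([  36.63509472,  514.38496874, 1343.48579007])}
side {'fx': 401.81274385710003, 'fy': 401.81274385710003, 'cx': 325.71041478787504, 'cy': 199.88530899164346, 'dist_coeffs': array([0.03024703, 0.        , 0.        , 0.        , 0.        ]), 'rvec': array([ 0.70799089, -2.21452048,  1.5623248 ]), 'tvec': array([426.84345942, 173.6745007 , 657.38767531])}
{'clock': 0.1, 'qpos': array([-1.22840921e+00,  3.53611989e-01,  1.63402790e+00, -2.57611957e-05,
        1.15520856e+00, -2.39484807e-03]), 'qvel': array([-0.00026408, -0.00115791, -0.00038095,  0.00056816,  0.00049686,
        0.00219999]), 'joint_efforts': array([-2.11855964e-03, -6.06361985e+01, -3.42820966e+01, -2.77294134e-05,
        3.94976931e-03, -1.47235875e-05]), 'eef_pos': array([ 211.11104636, -587.85622387,  252.62970016]), 'tcp_rot': array([-3.14033680e+00,  2.05477968e-05,  3.44792397e-01]), 'contact_force': array([-0.09796761, -0.15412359,  0.15161935]), 'wrist_torque': array([0.04151678, 0.01696844, 0.04876457]), 'grasp_force': 0.0, 'opening': 1.0009513350613175} 22.0
```

View pics/top0.png

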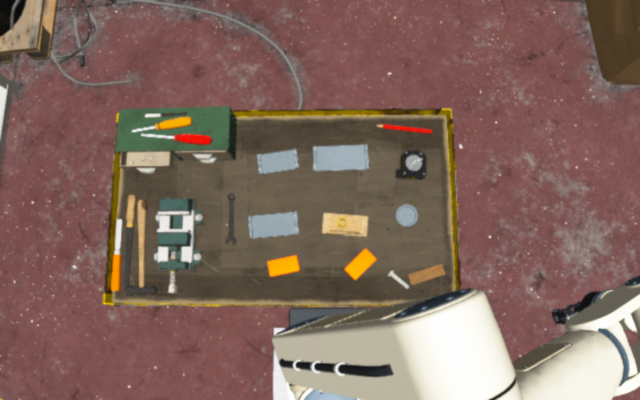

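View pics/side0.png

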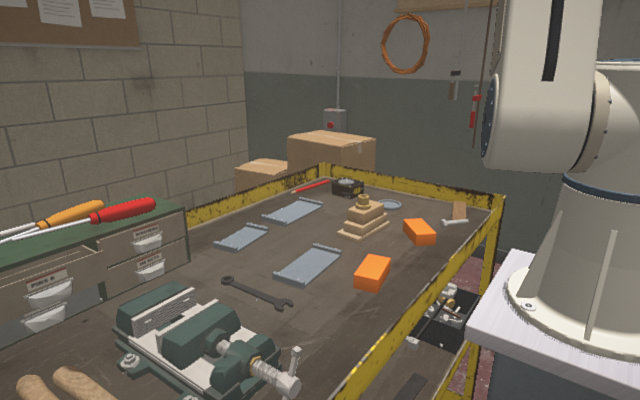

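```bash
cat > h.py <<'E'
import numpy as np,cv2
from rig import r,cams
from scipy.spatial.transform import Rotation as Ro
def ray(p,uv,z):
    K=np.array([[p['fx'],0,p['cx']],[0,p['fy'],p['cy']],[0,0,1]])
    n=cv2.undistortPoints(np.float64(uv).reshape(-1,1,2),K,p['dist_coeffs'])[:,0]
    R=cv2.Rodrigues(p['rvec'])[0]; c=-R.T@np.ravel(p['tvec'])
    d=np.c_[n,np.ones(len(n))]@R
    return c+d*((z-c[2])/d[:,2])[:,None]
def rects(p,mask,z,amin):
    out=[]
    for c in cv2.findContours(mask.astype(np.uint8),cv2.RETR_EXTERNAL,cv2.CHAIN_APPROX_NONE)[0]:
        if cv2.contourArea(c)<amin: continue
        w=ray(p,c[:,0],z)[:,:2].astype(np.float32)
        (a,b),(s,t),_=cv2.minAreaRect(w); bx=cv2.boxPoints(cv2.minAreaRect(w))
        e=[bx[1]-bx[0],bx[2]-bx[1]]; l=max(e,key=np.linalg.norm)
        out.append(dict(px=c[:,0].mean(0).round(0),c=(round(a,1),round(b,1)),len=round(max(s,t),1),wid=round(min(s,t),1),ydir=round(float((np.arctan2(l[1],l[0])-np.pi/2+np.pi/2)%np.pi-np.pi/2),3)))
    return out   # ydir: yaw of long axis measured as rotation of the y axis
def go(x,y,z,yaw):
    s=r.sense(); Y=Ro.from_euler('xyz',s['tcp_rot']); T=Ro.from_euler('xyz',[np.pi,0,yaw])
    print('rotvec',(Y.inv()*T).as_rotvec().round(3),'then shift',T.inv().apply(np.array([x,y,z])-s['eef_pos']).round(1))
E
python3 - <<'E'
from h import *
im=cams.grab_frame('top');p=cams.camera_params('top')
h=cv2.cvtColor(im,cv2.COLOR_RGB2HSV).astype(int)
m=(h[...,0]>95)&(h[...,0]<125)&(h[...,1]>30)&(h[...,2]>110); m[:130]=0;m[250:]=0
for o in rects(p,m,8,100):print('grey',o)
m=(h[...,0]>12)&(h[...,0]<28)&(h[...,1]>60)&(h[...,2]>150); m[:200]=0;m[250:]=0;m[:,:300]=0
for z in (12,34):
  for o in rects(p,m,z,100):print('wood',z,o)
print(ray(p,[[231,218],[411,164]],10).round())
cv2.imwrite('pics/c1.png',cv2.resize(im[135:285,220:440],None,fx=3.6,fy=3.6,interpolation=cv2.INTER_CUBIC)[:,:,::-1])
w=cams.camera_params('wrist');R=cv2.Rodrigues(w['rvec'])[0];print('wristcam',-R.T@w['tvec'],R.round(2),w['fx'])
E
```

```text
grey {'px': array([272., 225.]), 'c': (445.1, 162.1), 'len': 135.4, 'wid': 59.7, 'ydir': 0.088}
grey {'px': array([406., 215.]), 'c': (470.7, -227.8), 'len': 56.6, 'wid': 53.1, 'ydir': 1.542}
grey {'px': array([278., 161.]), 'c': (637.0, 151.4), 'len': 109.8, 'wid': 54.3, 'ydir': 0.149}
grey {'px': array([340., 157.]), 'c': (647.4, -36.2), 'len': 157.2, 'wid': 69.5, 'ydir': 0.03}
wood 12 {'px': array([345., 224.]), 'c': (444.9, -47.1), 'len': 132.6, 'wid': 62.7, 'ydir': -0.077}
wood 34 {'px': array([345., 224.]), 'c': (442.2, -46.3), 'len': 130.5, 'wid': 61.7, 'ydir': -0.077}
[[ 465.  287.   10.]
 [ 625. -248.   10.]]
wristcam [ 290.86223957 -558.18811067  373.96650441] [[ 0.34 -0.94 -0.  ]
 [-0.89 -0.32  0.33]
 [-0.31 -0.11 -0.94]] 335.63571972512256
```

View pics/c1.png

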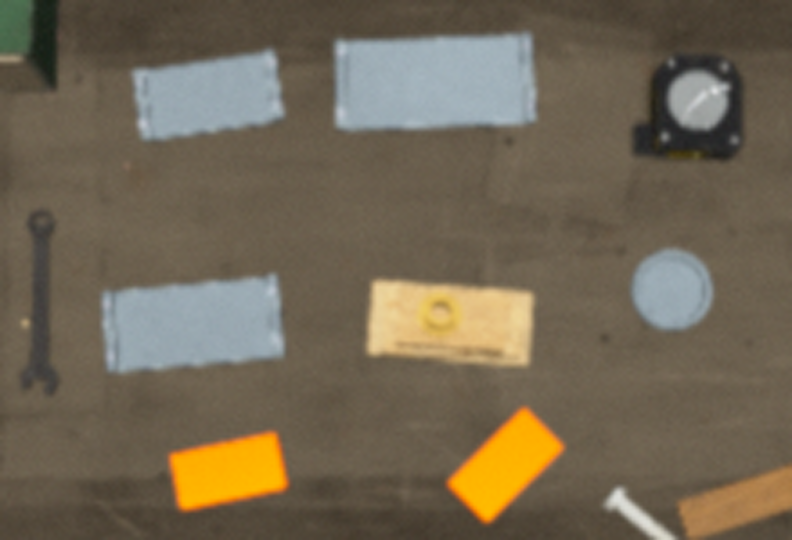

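The manual's scale: shifts go in shares of 600 mm and turns go in shares of pi/2 rad. Converting my numbers, -0.12 rad / 1.5708 = -0.0764.

```bash
python3 - <<'E'
from h import *
p=cams.camera_params('top');print(ray(p,[[342.2,221.7]],88))
go(444,-46,220,np.pi/2-.077)
E
echo '[[[0,0,-0.0764,0,0,0,1],[0,0,-0.0764,0,0,0,1],[0,0,-0.0764,0,0,0,1],[0,0,-0.0764,0,0,0,1],[0,0,-0.0764,0,0,0,1]]]' > path.dat && python3 -m handwheel path.dat
```

```text
[[442.83302001 -37.79910488  88.        ]]
rotvec [-1.000e-03 -1.000e-03 -1.149e+00] then shift [558.2 190.5  32.7]
clock: 0.57
eef_pos: [211.2, -588.0, 253.0]
tcp_rot: [-3.141, -0.0, 0.951]
contact_force: [-0.6, 0.1, -0.0]
opening: 0.999
grasp_force: 0.0
```

To row units: -0.12 rad / 1.5708 = -0.0764.

```bash
echo '[[[0,0,-0.0764,0,0,0,1],[0,0,-0.0764,0,0,0,1],[0,0,-0.0764,0,0,0,1],[0,0,-0.0764,0,0,0,1],[0,0,-0.0439,0,0,0,1]]]' > path.dat && python3 -m handwheel path.dat >/dev/null
echo '[[[0,0,0,0.0617,0.0208,0.0033,1],[0,0,0,0.0617,0.0208,0.0033,1],[0,0,0,0.0617,0.0208,0.0033,1],[0,0,0,0.0617,0.0208,0.0033,1],[0,0,0,0.0617,0.0208,0.0033,1]]]' > path.dat && python3 -m handwheel path.dat >/dev/null
echo '[[[0,0,0,0.0617,0.0208,0.0033,1],[0,0,0,0.0617,0.0208,0.0033,1],[0,0,0,0.0617,0.0208,0.0033,1],[0,0,0,0.0617,0.0208,0.0033,1],[0,0,0,0.0617,0.0208,0.0033,1]]]' > path.dat && python3 -m handwheel path.dat >/dev/null
echo '[[[0,0,0,0.0617,0.0208,0.0033,1],[0,0,0,0.0617,0.0208,0.0033,1],[0,0,0,0.0617,0.0208,0.0033,1],[0,0,0,0.0617,0.0208,0.0033,1],[0,0,0,0,0,0,1]]]' > path.dat && python3 -m handwheel path.dat
echo '[[[0,0,0,0,0,0,1],[0,0,0,0,0,0,1]]]' > path.dat && python3 -m handwheel path.dat
python3 - <<'E'
from h import *
print(cams.camera_params('wrist')['tvec'])
cv2.imwrite('pics/w1.png',cams.grab_frame('wrist')[:,:,::-1])
cv2.imwrite('pics/s1.png',cv2.resize(cams.grab_frame('side')[170:250,320:420],None,fx=6,fy=6,interpolation=cv2.INTER_CUBIC)[:,:,::-1])
E
```

```text
clock: 2.23
eef_pos: [427.4, -80.0, 225.2]
tcp_rot: [3.141, -0.002, 1.498]
contact_force: [-0.1, -0.7, 0.4]
opening: 0.997
grasp_force: 0.0
clock: 2.4
eef_pos: [425.3, -85.2, 225.1]
tcp_rot: [-3.141, 0.0, 1.495]
contact_force: [-0.7, -0.7, -0.3]
opening: 1.001
grasp_force: 0.0
[-430.00318822  -82.61446109  338.35893362]
```

View pics/w1.png

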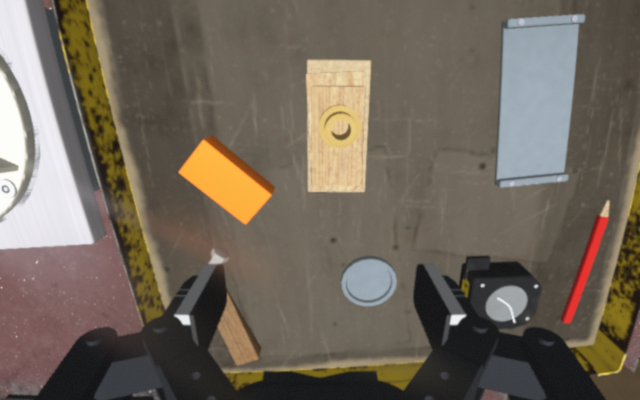

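View pics/s1.png

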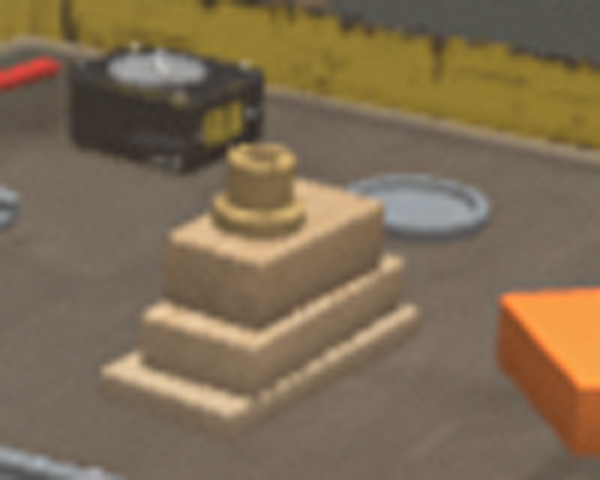

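```bash
python3 - <<'E'
from h import *
p=cams.camera_params('wrist');im=cams.grab_frame('wrist')
h=cv2.cvtColor(im,cv2.COLOR_RGB2HSV)
print([h[y,x].tolist() for y,x in ((110,340),(127,326),(142,341),(165,335),(100,335),(118,355))])
s=(h[...,1]>np.median(h[150:185,315:355,1])+35)&(h[...,2]>60);s[:95]=0;s[160:]=0;s[:,:312]=0;s[:,366:]=0
s=cv2.morphologyEx(s.astype(np.uint8),cv2.MORPH_CLOSE,np.ones((9,9)));s=cv2.morphologyEx(s,cv2.MORPH_OPEN,np.ones((5,5)))
c=max(cv2.findContours(s,0,1)[0],key=cv2.contourArea)
print(cv2.boundingRect(c))
for z in(64,68,90):
  w=ray(p,c[:,0],z)[:,:2].astype(np.float32);print(z,cv2.minEnclosingCircle(w))
m=(h[...,0]>95)&(h[...,0]<125)&(h[...,1]>30)&(h[...,2]>100);m[:245]=0;m[310:]=0;m[:,:335]=0;m[:,400:]=0
print(rects(p,m,9,300))
go(443,-38,92,1.495)
E
```

```text
[[20, 123, 168], [22, 118, 229], [22, 119, 227], [20, 83, 231], [18, 84, 228], [22, 120, 226]]
(338, 134, 6, 5)
64 ((445.4275207519531, -45.25293731689453), 2.7112784385681152)
68 ((445.2313232421875, -44.616695404052734), 2.6728873252868652)
90 ((444.152099609375, -41.11735153198242), 2.461707830429077)
[{'px': array([369., 280.]), 'c': (471.9, -225.6), 'len': 61.7, 'wid': 61.6, 'ydir': -0.081}]
rotvec [-0.     0.    -0.003] then shift [ 49.5  14.1 133.3]
```

```bash
python3 - <<'E'
from h import *
p=cams.camera_params('wrist');im=cams.grab_frame('wrist')
h=cv2.cvtColor(cv2.GaussianBlur(im,(3,3),0),cv2.COLOR_RGB2HSV)
s=(h[...,1]>103)&(h[...,2]>60);s[:95]=0;s[160:]=0;s[:,:312]=0;s[:,366:]=0
s=cv2.morphologyEx(s.astype(np.uint8),cv2.MORPH_CLOSE,np.ones((7,7)))
c=max(cv2.findContours(s,0,1)[0],key=cv2.contourArea)
print(cv2.boundingRect(c))
for z in(64,68,90):
  w=ray(p,c[:,0],z)[:,:2].astype(np.float32);print(z,cv2.minEnclosingCircle(w))
E
```

```text
(318, 103, 43, 43)
64 ((444.63385009765625, -35.98893356323242), 17.878679275512695)
68 ((444.44952392578125, -35.48653793334961), 17.625530242919922)
90 ((443.4356689453125, -32.72336196899414), 16.233177185058594)
```

To row units: 30 mm / 600 = 0.05, 25 mm / 600 = 0.0417.

```bash
echo '[[[0,0,0,0.0417,0.0125,0,1],[0,0,0,0.0417,0.0125,0.0333,0.8],[0,0,0,0,0,0.0333,0.8],[0,0,0,0,0,0.05,0.8],[0,0,0,0,0,0,0.8]]]' > path.dat && python3 -m handwheel path.dat
python3 - <<'E'
from h import *
go(444,-36.5,92,1.495)
E
```

```text
clock: 3.02
eef_pos: [441.5, -36.9, 151.6]
tcp_rot: [-3.135, 0.0, 1.493]
contact_force: [-2.7, 0.6, -0.8]
opening: 0.799
grasp_force: 0.0
rotvec [-0.007  0.    -0.002] then shift [ 0.6  2.5 59.6]
```

To row units: 20 mm / 600 = 0.0333, 15 mm / 600 = 0.025.

```bash
echo '[[[0,0,0,0,0.0042,0.0333,0.7],[0,0,0,0,0,0.0333,0.6],[0,0,0,0,0,0.025,0.55],[0,0,0,0,0,0.0075,0.55],[0,0,0,0,0,0,0.55]]]' > path.dat && python3 -m handwheel path.dat
echo '[[[0,0,0,0,0,0,0.0],[0,0,0,0,0,0,0.0],[0,0,0,0,0,0,0],[0,0,0,0,0,0,0],[0,0,0,0,0,0,0]]]' > path.dat && python3 -m handwheel path.dat 30;echo '[[[0,0,0,0,0,0,0],[0,0,0,0,0,0,0]]]' > path.dat && python3 -m handwheel path.dat
python3 - <<'E'
from h import *
cv2.imwrite('pics/s2.png',cv2.resize(cams.grab_frame('side')[140:250,300:440],None,fx=5,fy=5,interpolation=cv2.INTER_CUBIC)[:,:,::-1])
E
```

```text
clock: 3.43
eef_pos: [446.4, -37.4, 95.7]
tcp_rot: [-3.14, 0.0, 1.492]
contact_force: [-0.4, 0.5, -0.1]
opening: 0.546
grasp_force: 0.0
clock: 3.85
eef_pos: [447.6, -37.0, 97.1]
tcp_rot: [3.14, 0.0, 1.494]
contact_force: [-1.6, -2.7, 7.4]
opening: 0.323
grasp_force: 29.7
clock: 4.02
eef_pos: [447.6, -37.0, 97.1]
tcp_rot: [3.14, 0.0, 1.494]
contact_force: [-1.4, -1.8, 7.8]
opening: 0.325
grasp_force: 29.7
```

View pics/s2.png

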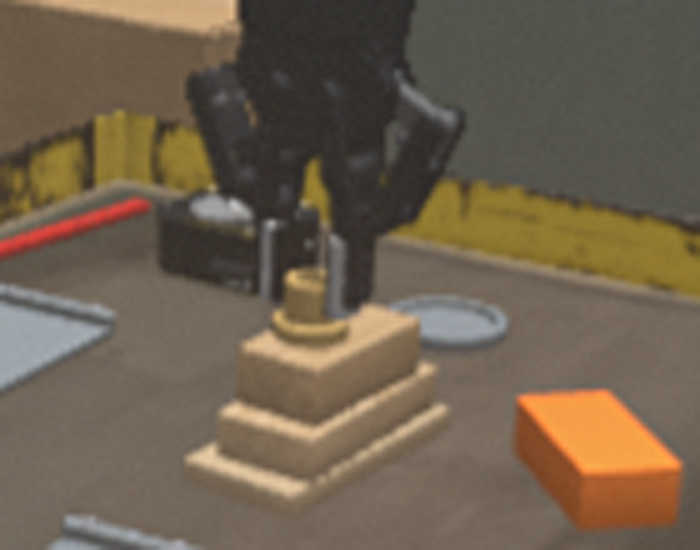

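To row units: -25 mm / 600 = -0.0417, -20 mm / 600 = -0.0333.

```bash
echo '[[[0,0,0,0,0,-0.025,0],[0,0,0,0,0,-0.0417,0],[0,0,0,0,0,-0.0333,0],[0,0,0,0,0,0,0]]]' > path.dat && python3 -m handwheel path.dat
python3 - <<'E'
from h import *
go(471.3,-226.7,100,1.494)
E
```

```text
clock: 4.4
eef_pos: [449.3, -36.9, 159.7]
tcp_rot: [3.135, -0.0, 1.494]
contact_force: [0.6, 0.2, -1.2]
opening: 0.326
grasp_force: 29.0
rotvec [ 0.007 -0.    -0.   ] then shift [-187.6   36.5   59.7]
```

To row units: -31 mm / 600 = -0.0517, 10 mm / 600 = 0.0167.

```bash
echo '[[[0,0,0,-0.0517,0.01,0,0],[0,0,0,-0.0517,0.01,0,0],[0,0,0,-0.0517,0.01,0,0],[0,0,0,-0.0517,0.01,0,0],[0,0,0,-0.0517,0.01,0.0167,0]]]' > path.dat && python3 -m handwheel path.dat >/dev/null
echo '[[[0,0,0,-0.0517,0.01,0.025,0],[0,0,0,0,0,0.025,0],[0,0,0,0,0,0.025,0],[0,0,0,0,0,0,0],[0,0,0,0,0,0,0]]]' > path.dat && python3 -m handwheel path.dat
python3 - <<'E'
from h import *
go(471.3,-226.7,41,1.494)
p=cams.camera_params('wrist');im=cams.grab_frame('wrist')
cv2.imwrite('pics/w2.png',im[:,:,::-1])
E
```

```text
clock: 5.23
eef_pos: [467.7, -224.6, 100.1]
tcp_rot: [-3.14, -0.001, 1.494]
contact_force: [0.2, 0.0, -0.8]
opening: 0.324
grasp_force: 29.0
rotvec [-0.002 -0.001 -0.   ] then shift [-1.8  3.7 59.1]
```

View pics/w2.png

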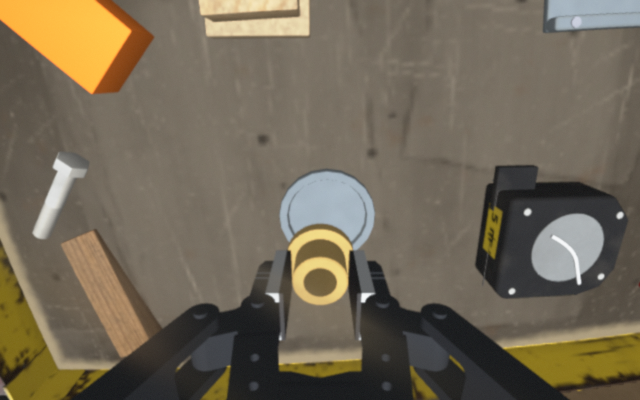

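```bash
python3 - <<'E'
from h import *
p=cams.camera_params('wrist')
print(ray(p,[[327,214]],9),ray(p,[[321,257]],69),ray(p,[[320,280]],93))
im=cams.grab_frame('wrist');h=cv2.cvtColor(im,cv2.COLOR_RGB2HSV)
m=(h[...,0]>95)&(h[...,0]<125)&(h[...,1]>30)&(h[...,2]>100);m[:165]=0;m[260:]=0;m[:,:270]=0;m[:,385:]=0
c=max(cv2.findContours(m.astype(np.uint8),0,1)[0],key=cv2.contourArea)[:,0];c=c[c[:,1]<222]
w=ray(p,c,9)[:,:2];A=np.c_[2*w,np.ones(len(w))];s=np.linalg.lstsq(A,(w**2).sum(1),rcond=None)[0];print(s[:2],np.sqrt(s[2]+s[0]**2+s[1]**2))
E
```

```text
[[ 472.95456859 -225.17384565    9.        ]] [[ 468.70506446 -224.52962128   69.        ]] [[ 468.32080455 -222.72109456   93.        ]]
[ 472.10374302 -221.36770604] 27.527955091408106
```

To row units: 20 mm / 600 = 0.0333, 3.5 mm / 600 = 0.0058.

```bash
echo '[[[0,0,0,-0.0017,0.0058,0.025,0],[0,0,0,0,0,0.0333,0],[0,0,0,0,0,0.0233,0],[0,0,0,0,0,0.0083,0],[0,0,0,0,0,0.005,0]]]' > path.dat && python3 -m handwheel path.dat
echo '[[[0,0,0,0,0,0,0],[0,0,0,0,0,0.0017,0],[0,0,0,0,0,0,0]]]' > path.dat && python3 -m handwheel path.dat
echo '[[[0,0,0,0,0,0.0017,0],[0,0,0,0,0,0.0017,0],[0,0,0,0,0,0,0]]]' > path.dat && python3 -m handwheel path.dat
```

```text
clock: 5.75
eef_pos: [472.0, -225.9, 43.9]
tcp_rot: [-3.142, -0.0, 1.494]
contact_force: [1.0, -0.6, -0.3]
opening: 0.321
grasp_force: 29.0
clock: 6.0
eef_pos: [472.5, -226.4, 43.6]
tcp_rot: [3.14, 0.001, 1.494]
contact_force: [-0.0, -0.4, -1.6]
opening: 0.321
grasp_force: 29.0
clock: 6.25
eef_pos: [472.0, -226.3, 40.9]
tcp_rot: [3.141, 0.0, 1.494]
contact_force: [-0.6, -0.1, -1.5]
opening: 0.319
grasp_force: 29.0
```

To row units: 1 mm / 600 = 0.0017.

```bash
echo '[[[0,0,0,0,0,0.0017,0],[0,0,0,0,0,0,0],[0,0,0,0,0,0.0017,0],[0,0,0,0,0,0,0]]]' > path.dat && python3 -m handwheel path.dat
```

```text
clock: 6.58
eef_pos: [472.0, -226.3, 39.2]
tcp_rot: [3.141, 0.0, 1.494]
contact_force: [-1.7, 1.1, 6.2]
opening: 0.319
grasp_force: 30.3
```

Contact with the floor; release and retreat, then look from above at dish and stack.

To row units: -20 mm / 600 = -0.0333, -5 mm / 600 = -0.0083.

```bash
echo '[[[0,0,0,0,0,0,0.55],[0,0,0,0,0,0,0.6],[0,0,0,0,0,0,0.6],[0,0,0,0,0,-0.0083,0.6],[0,0,0,0,0,-0.0333,0.6]]]' > path.dat && python3 -m handwheel path.dat
echo '[[[0,0,0,0,0,-0.0667,0.8],[0,0,0,0,0,-0.0667,1],[0,0,0,0,0,-0.0667,1],[0,0,0,0.0583,-0.0083,0,1],[0,0,0,0.0583,-0.0083,0,1]]]' > path.dat && python3 -m handwheel path.dat
echo '[[[0,0,0,0.0583,-0.0083,0,1],[0,0,0,0.0333,-0.0083,0,1],[0,0,0,0,0,0,1],[0,0,0,0,0,0,1]]]' > path.dat && python3 -m handwheel path.dat
python3 - <<'E'
from h import *
p=cams.camera_params('wrist')
cv2.imwrite('pics/w3.png',cams.grab_frame('wrist')[:,:,::-1])
E
```

```text
clock: 7.0
eef_pos: [470.2, -225.4, 62.0]
tcp_rot: [-3.137, -0.002, 1.494]
contact_force: [-0.3, 0.0, -0.3]
opening: 0.599
grasp_force: 0.0
clock: 7.42
eef_pos: [469.1, -156.5, 187.0]
tcp_rot: [3.135, 0.002, 1.491]
contact_force: [0.6, 0.7, -0.7]
opening: 1.0
grasp_force: 0.0
clock: 7.75
eef_pos: [461.5, -99.2, 184.2]
tcp_rot: [3.141, 0.0, 1.496]
contact_force: [0.3, -0.3, -0.0]
opening: 0.997
grasp_force: 0.0
```

View pics/w3.png

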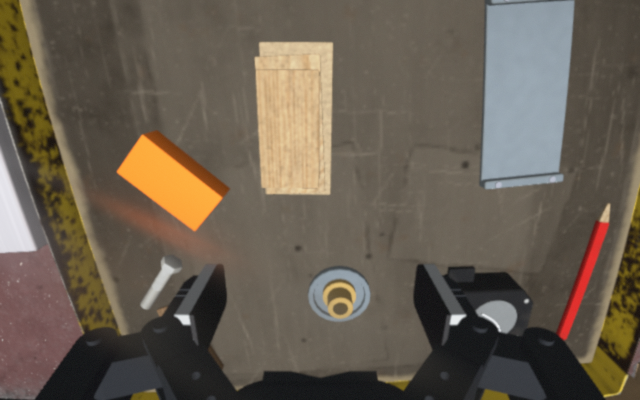

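```bash
python3 - <<'E'
from h import *
im=cv2.imread('pics/w3.png')[32:202,240:350]
l=cv2.createCLAHE(3,(4,4)).apply(cv2.cvtColor(im,cv2.COLOR_BGR2GRAY))
cv2.imwrite('pics/w3c.png',np.hstack([cv2.resize(im,None,fx=3.5,fy=3.5,interpolation=2),cv2.cvtColor(cv2.resize(l,None,fx=3.5,fy=3.5,interpolation=2),8)]))
E
```

```text
(no output)
```

View pics/w3c.png

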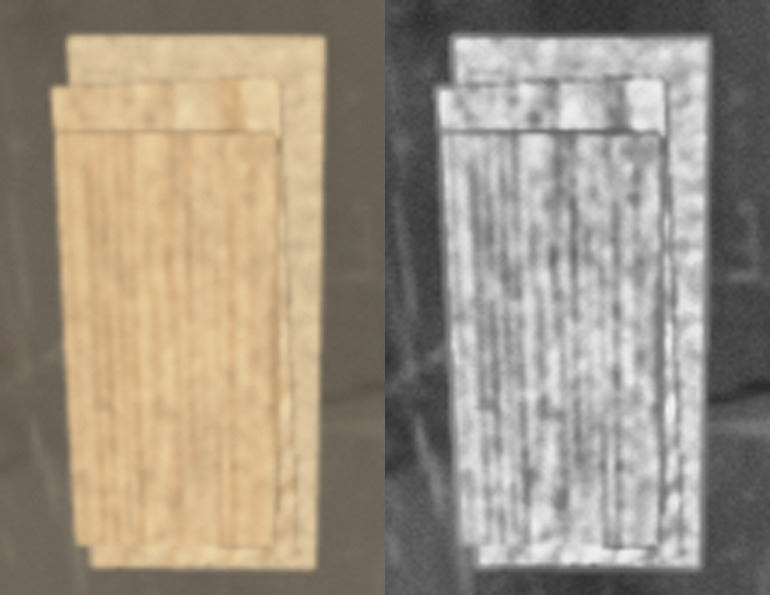

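```bash
python3 - <<'E'
from h import *
p=cams.camera_params('wrist')
f=lambda q,z:ray(p,np.array(q)/3.5+[240,32]-.35,z)[:,:2]
b=f([(55,131),(279,132),(272,548),(77,545)],62);k=f([(67,36),(325,37),(317,568),(92,568)],12)
for q in(b,k):
  print(q.round(1).tolist(),'c',q.mean(0).round(1),'edges',[np.linalg.norm(q[i]-q[i-1]).round(1) for i in range(4)])
  d=q[0]-q[3]+q[1]-q[2];print('ydir',np.arctan2(-d[0],d[1]))
t=f([(53,88),(281,78)],34);print('batten',t.round(1).tolist())
d=t[0]-t[1];print('ydir batten',np.arctan2(-d[1],-d[0]))
E
```

```text
[[424.7, -2.6], [468.4, -6.3], [460.4, -91.2], [418.2, -87.3]] c [442.9 -46.8] edges [np.float64(84.9), np.float64(43.8), np.float64(85.3), np.float64(42.4)]
ydir -0.08530820607119795
[[421.3, 20.4], [480.6, 15.4], [470.3, -113.4], [411.1, -108.9]] c [445.8 -46.6] edges [np.float64(129.7), np.float64(59.6), np.float64(129.2), np.float64(59.4)]
ydir -0.07950211072677664
batten [[420.4, 7.6], [469.7, 5.7]]
ydir batten -0.03913227527300908
```

```bash
python3 - <<'E'
from h import *
go(443,-46.8,61,1.486)
E
```

```text
rotvec [0.001 0.    0.009] then shift [ 51.4 -23.2 123.2]
```

To row units: 26 mm / 600 = 0.0433, 25 mm / 600 = 0.0417, 0.009 rad / 1.5708 = 0.0057.

```bash
echo '[[[0,0,0.0057,0.0417,-0.0192,0,1],[0,0,0,0.0433,-0.0192,0.0333,1],[0,0,0,0,0,0.0417,1],[0,0,0,0,0,0.0333,1],[0,0,0,0,0,0,1]]]' > path.dat && python3 -m handwheel path.dat
echo '[[[0,0,0,0,0,0,1]]]' > path.dat && python3 -m handwheel path.dat
python3 - <<'E'
from h import *
go(443,-46.8,61,1.486)
E
```

```text
clock: 8.22
eef_pos: [440.9, -47.7, 116.1]
tcp_rot: [-3.137, 0.0, 1.484]
contact_force: [-1.3, 0.5, -0.1]
opening: 1.0
grasp_force: 0.0
clock: 8.3
eef_pos: [442.5, -48.1, 118.4]
tcp_rot: [-3.139, 0.0, 1.484]
contact_force: [0.9, 0.4, -0.5]
opening: 0.996
grasp_force: 0.0
rotvec [-0.002  0.    -0.002] then shift [ 1.3  0.4 57.4]
```

To row units: 20 mm / 600 = 0.0333, 12 mm / 600 = 0.02.

```bash
echo '[[[0,0,0,0.0017,0,0.0333,0.9],[0,0,0,0,0,0.0333,0.8],[0,0,0,0,0,0.02,0.7],[0,0,0,0,0,0.0083,0.7],[0,0,0,0,0,0,0.7]]]' > path.dat && python3 -m handwheel path.dat
echo '[[[0,0,0,0,0,0,0.7],[0,0,0,0,0,0,0.5],[0,0,0,0,0,0,0.3],[0,0,0,0,0,0,0.3],[0,0,0,0,0,0,0.3]]]' > path.dat && python3 -m handwheel path.dat 40
echo '[[[0,0,0,0,0,0,0.3],[0,0,0,0,0,0,0.3]]]' > path.dat && python3 -m handwheel path.dat
```

```text
clock: 8.72
eef_pos: [443.3, -46.9, 61.9]
tcp_rot: [-3.141, 0.0, 1.484]
contact_force: [0.5, -1.3, -0.1]
opening: 0.696
grasp_force: 0.0
clock: 9.13
eef_pos: [443.9, -46.6, 63.0]
tcp_rot: [3.139, 0.0, 1.485]
contact_force: [-0.4, -1.1, 4.6]
opening: 0.505
grasp_force: 40.7
clock: 9.3
eef_pos: [443.9, -46.6, 63.0]
tcp_rot: [3.139, 0.0, 1.485]
contact_force: [0.3, -2.2, 6.3]
opening: 0.509
grasp_force: 40.8
```

To row units: -30 mm / 600 = -0.05, -25 mm / 600 = -0.0417.

```bash
echo '[[[0,0,0,0,0,-0.0167,0.3],[0,0,0,0,0,-0.0417,0.3],[0,0,0,0,0,-0.05,0.3],[0,0,0,0,0,-0.0417,0.3],[0,0,0,0,0,0,0.3]]]' > path.dat && python3 -m handwheel path.dat
python3 - <<'E'
from h import *
p=cams.camera_params('top')
print(ray(p,[[236,152],[236,110]],100),ray(p,[[234,158]],0))
ps=cams.camera_params('side')
print('side lower right corner of cabinet',ray(ps,[[189,262]],0),)
im=cams.grab_frame('top')
cv2.imwrite('pics/t2.png',cv2.resize(im[95:255,110:320],None,fx=3.6,fy=3.6,interpolation=2)[:,:,::-1])
go(637,151.4,150,np.pi/2+.149)
E
```

```text
clock: 9.72
eef_pos: [445.6, -46.6, 156.9]
tcp_rot: [3.134, 0.0, 1.485]
contact_force: [1.9, -0.2, -0.1]
opening: 0.507
grasp_force: 41.5
[[640.88362763 260.3449549  100.        ]
 [766.59152776 264.60630662 100.        ]] [[650.3236551  285.33871441   0.        ]]
side lower right corner of cabinet [[645.92438825 285.39021997   0.        ]]
rotvec [ 0.006  0.001 -0.235] then shift [167.2 219.5   4.9]
```

View pics/t2.png

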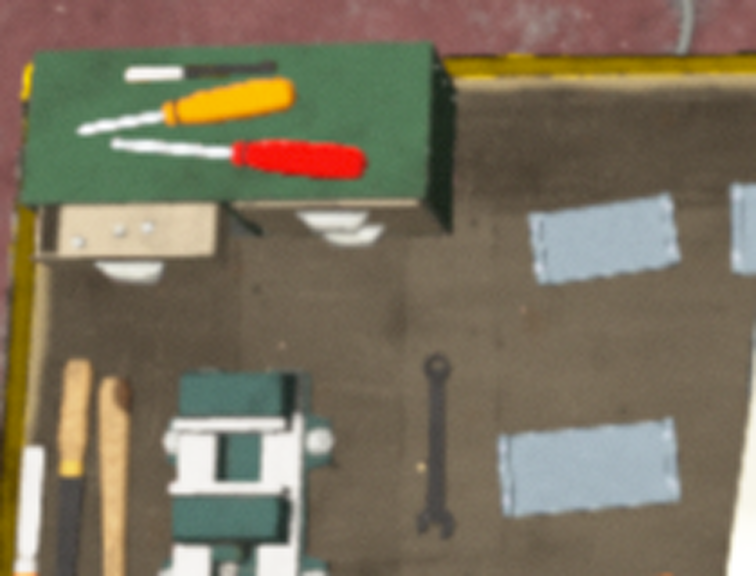

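To row units: 27.4 mm / 600 = 0.0457, 21 mm / 600 = 0.035, -0.12 rad / 1.5708 = -0.0764.

```bash
echo '[[[0,0,-0.0764,0,0,0,0.3],[0,0,-0.0732,0,0,0,0.3],[0,0,0,0.035,0.0457,0,0.3],[0,0,0,0.035,0.0457,0,0.3],[0,0,0,0.035,0.0457,0,0.3]]]' > path.dat && python3 -m handwheel path.dat >/dev/null
echo '[[[0,0,0,0.035,0.0457,0,0.3],[0,0,0,0.035,0.0457,0,0.3],[0,0,0,0.035,0.0457,0,0.3],[0,0,0,0.025,0.0333,0,0.3],[0,0,0,0,0,0,0.3]]]' > path.dat && python3 -m handwheel path.dat
echo '[[[0,0,0,0,0,0,0.3],[0,0,0,0,0,0,0.3]]]' > path.dat && python3 -m handwheel path.dat
python3 - <<'E'
from h import *
p=cams.camera_params('wrist');im=cams.grab_frame('wrist')
cv2.imwrite('pics/w4.png',im[:,:,::-1])
go(637,151.4,60,np.pi/2+.149)
E
```

```text
clock: 10.6
eef_pos: [607.1, 123.8, 151.2]
tcp_rot: [3.139, -0.001, 1.722]
contact_force: [0.2, 0.6, -0.8]
opening: 0.505
grasp_force: 41.5
clock: 10.77
eef_pos: [602.9, 120.0, 150.8]
tcp_rot: [-3.139, 0.0, 1.72]
contact_force: [0.4, -1.0, -0.2]
opening: 0.507
grasp_force: 41.5
rotvec [-0.002  0.    -0.   ] then shift [26.3 38.4 91. ]
```

View pics/w4.png

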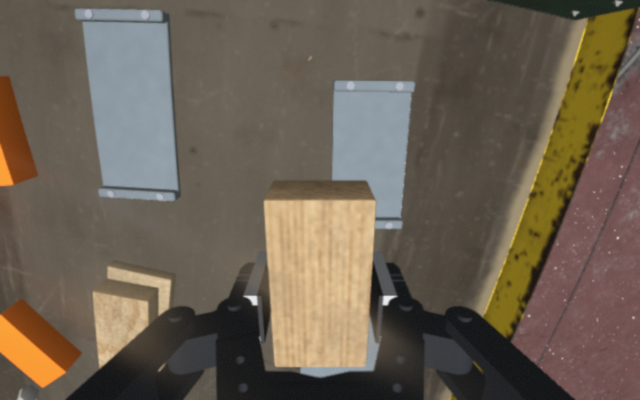

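```bash
python3 - <<'E'
from h import *
p=cams.camera_params('wrist')
def q(pts,z,n):
  w=ray(p,pts,z)[:,:2];d=w[0]-w[3]+w[1]-w[2];print(n,w.round(1).tolist(),'c',w.mean(0).round(1),'ydir',np.arctan2(-d[0],d[1]).round(3),[np.linalg.norm(w[i]-w[i-1]).round(1) for i in range(4)])
q([(266,199),(375,197),(366,366),(274,366)],149.8,'block')
q([(76,10),(165,10),(179,199),(100,199)],14,'mid')
w=ray(p,[(334,82),(414,82),(402,229)],14)[:,:2];print('short',w.round(1),'c',(w[0]+w[2])/2, np.linalg.norm(w[1]-w[2]))
d=w[1]-w[2];print(np.arctan2(-d[0],d[1]))
E
```

```text
block [[575.9, 159.0], [617.5, 166.1], [630.9, 81.6], [587.4, 75.0]] c [602.9 120.4] ydir 0.147 [np.float64(84.8), np.float64(42.2), np.float64(85.5), np.float64(44.0)]
mid [[408.5, 230.9], [474.7, 237.8], [488.3, 97.2], [420.5, 86.9]] c [448.  163.2] ydir 0.09 [np.float64(144.5), np.float64(66.5), np.float64(141.3), np.float64(68.6)]
short [[600.1 206. ]
 [658.3 215.2]
 [676.1  98.4]] c [638.11792802 152.19837925] 118.17425433721793
0.15096325222361645
```

To row units: 25 mm / 600 = 0.0417, 20 mm / 600 = 0.0333.

```bash
echo '[[[0,0,0,0.0217,0.0333,0,0.3],[0,0,0,0.0222,0.0325,0.025,0.3],[0,0,0,0,0,0.0417,0.3],[0,0,0,0,0,0.0333,0.3],[0,0,0,0,0,0.0333,0.3]]]' > path.dat && python3 -m handwheel path.dat
echo '[[[0,0,0,0,0,0.025,0.3],[0,0,0,0,0,0.0133,0.3],[0,0,0,0,0,0,0.3],[0,0,0,0,0,0,0.3]]]' > path.dat && python3 -m handwheel path.dat
python3 - <<'E'
from h import *
go(638,152.1,36,np.pi/2+.15)
E
```

```text
clock: 11.23
eef_pos: [638.6, 151.4, 70.8]
tcp_rot: [-3.141, 0.0, 1.719]
contact_force: [-1.1, -0.2, -1.3]
opening: 0.503
grasp_force: 41.5
clock: 11.57
eef_pos: [639.2, 151.7, 49.0]
tcp_rot: [-3.141, 0.0, 1.719]
contact_force: [0.7, 0.1, -0.3]
opening: 0.508
grasp_force: 41.5
rotvec [-0.001  0.    -0.002] then shift [ 0.5 -1.1 13. ]
```

To row units: 8 mm / 600 = 0.0133, 4 mm / 600 = 0.0067.

```bash
echo '[[[0,0,0,0,-0.0017,0.0133,0.3],[0,0,0,0,0,0.0067,0.3],[0,0,0,0,0,0.0017,0.3],[0,0,0,0,0,0,0.3]]]' > path.dat && python3 -m handwheel path.dat
echo '[[[0,0,0,0,0,0.0017,0.3],[0,0,0,0,0,0,0.3]]]' > path.dat && python3 -m handwheel path.dat
```

```text
clock: 11.9
eef_pos: [638.3, 152.2, 35.7]
tcp_rot: [-3.141, -0.0, 1.72]
contact_force: [0.4, 0.3, -1.8]
opening: 0.505
grasp_force: 41.5
clock: 12.07
eef_pos: [638.7, 152.3, 35.1]
tcp_rot: [3.141, -0.0, 1.72]
contact_force: [-0.3, -0.7, 0.3]
opening: 0.506
grasp_force: 41.6
```

To row units: 1 mm / 600 = 0.0017.

```bash
echo '[[[0,0,0,0,0,0.0017,0.3],[0,0,0,0,0,0,0.3]]]' > path.dat && python3 -m handwheel path.dat
echo '[[[0,0,0,0,0,0,0.7],[0,0,0,0,0,0,0.75],[0,0,0,0,0,0,0.75],[0,0,0,0,0,-0.0167,0.75],[0,0,0,0,0,-0.0417,0.75]]]' > path.dat && python3 -m handwheel path.dat
echo '[[[0,0,0,0,0,-0.0667,1],[0,0,0,0,0,-0.0667,1],[0,0,0,0,0,0,1],[0,0,0,0,0,0,1]]]' > path.dat && python3 -m handwheel path.dat
python3 - <<'E'
from h import *
cv2.imwrite('pics/w5.png',cams.grab_frame('wrist')[:,:,::-1])
go(442.9,-48.3,150,np.pi/2-.039)
E
```

```text
clock: 12.23
eef_pos: [638.8, 152.3, 35.1]
tcp_rot: [3.141, -0.0, 1.72]
contact_force: [-4.3, -0.3, 10.5]
opening: 0.505
grasp_force: 42.9
clock: 12.65
eef_pos: [636.1, 151.7, 66.4]
tcp_rot: [-3.136, 0.0, 1.72]
contact_force: [-1.0, 0.0, -0.3]
opening: 0.751
grasp_force: 0.0
clock: 12.98
eef_pos: [640.4, 152.7, 152.5]
tcp_rot: [3.136, -0.001, 1.72]
contact_force: [-0.1, -0.0, -0.7]
opening: 1.001
grasp_force: 0.0
rotvec [ 0.002 -0.     0.188] then shift [-208.1 -188.1    0.3]
```

View pics/w5.png

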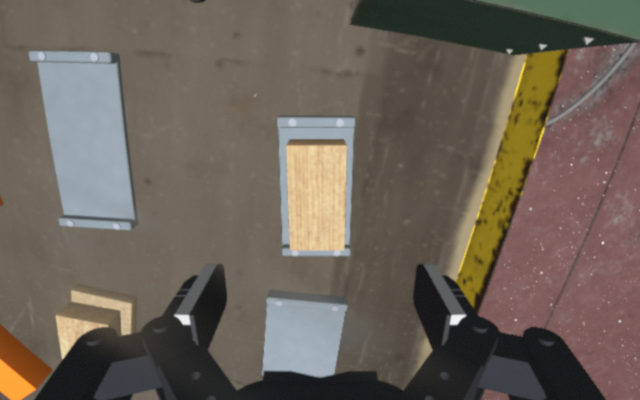

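To row units: -29 mm / 600 = -0.0483, -22 mm / 600 = -0.0367, 0.1 rad / 1.5708 = 0.0637.

```bash
echo '[[[0,0,0.0637,0,0,0,1],[0,0,0.056,0,0,0,1],[0,0,0,-0.0483,-0.0367,-0.005,1],[0,0,0,-0.0483,-0.0367,-0.005,1],[0,0,0,-0.0483,-0.0367,-0.005,1]]]' > path.dat && python3 -m handwheel path.dat>/dev/null
echo '[[[0,0,0,-0.0483,-0.0367,-0.005,1],[0,0,0,-0.0483,-0.0367,-0.005,1],[0,0,0,-0.0483,-0.0367,-0.005,1],[0,0,0,-0.0483,-0.0367,-0.005,1],[0,0,0,-0.0483,-0.0367,-0.005,1]]]' > path.dat && python3 -m handwheel path.dat >/dev/null
echo '[[[0,0,0,-0.0483,-0.0367,-0.005,1],[0,0,0,0,0,0,1],[0,0,0,0,0,0,1]]]' > path.dat && python3 -m handwheel path.dat
python3 - <<'E'
from h import *
im=cams.grab_frame('wrist')[:,:,::-1];p=cams.camera_params('wrist')
K=np.array([[p['fx'],0,p['cx']],[0,p['fy'],p['cy']],[0,0,1]])
uv=cv2.projectPoints(np.array([[443.,-48,34]]),p['rvec'],np.ravel(p['tvec']),K,p['dist_coeffs'])[0].ravel().astype(int);print(uv)
x,y=max(uv[0]-75,0),max(uv[1]-95,0);print(x,y)
cv2.imwrite('pics/w6.png',cv2.resize(im[y:y+190,x:x+150],None,fx=3,fy=3,interpolation=2))
E
```

```text
clock: 14.12
eef_pos: [428.6, -101.8, 175.0]
tcp_rot: [-3.14, -0.0, 1.529]
contact_force: [1.1, -0.1, 0.1]
opening: 1.0
grasp_force: 0.0
[334 125]
259 30
```

View pics/w6.png

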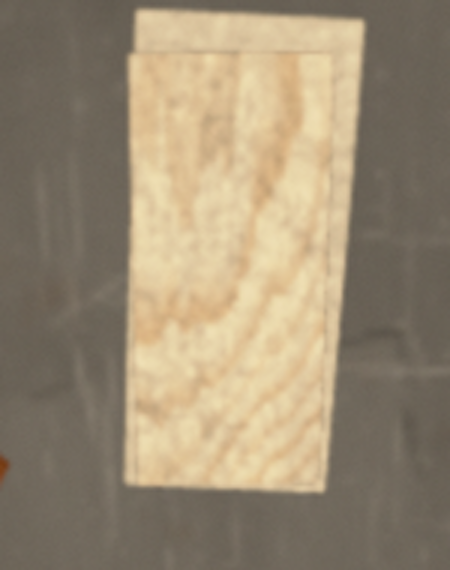

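```bash
python3 - <<'E'
from h import *
p=cams.camera_params('wrist')
def q(pts,z,n):
  w=ray(p,np.array(pts)/3+[259,30]-.33,z)[:,:2];d=w[0]-w[3]+w[1]-w[2];print(n,w.round(1).tolist(),'c',w.mean(0).round(1),'ydir',np.arctan2(-d[0],d[1]).round(3),[np.linalg.norm(w[i]-w[i-1]).round(1) for i in range(4)])
q([(129,54),(331,54),(322,488),(135,485)],34,'batten')
q([(135,10),(364,20),(325,491),(125,485)],12,'plank')
go(443,-48.3,42,np.pi/2-.039)
E
```

```text
batten [[420.7, 9.1], [469.5, 7.2], [467.3, -103.4], [416.1, -100.4]] c [443.4 -46.9] ydir -0.03 [np.float64(109.6), np.float64(48.8), np.float64(110.6), np.float64(51.4)]
plank [[421.7, 21.8], [481.1, 17.1], [471.1, -111.7], [411.7, -107.5]] c [446.4 -45.1] ydir -0.078 [np.float64(129.6), np.float64(59.5), np.float64(129.3), np.float64(59.6)]
rotvec [-0.001 -0.    -0.002] then shift [ 53.3  11.2 133.1]
```

To row units: 30 mm / 600 = 0.05, 27 mm / 600 = 0.045, -0.006 rad / 1.5708 = -0.0038.

```bash
echo '[[[0,0,-0.0038,0.045,0.0117,0,1],[0,0,0,0.045,0.0083,0.0333,1],[0,0,0,0,0,0.05,1],[0,0,0,0,0,0.0417,1],[0,0,0,0,0,0.0167,1]]]' > path.dat && python3 -m handwheel path.dat
echo '[[[0,0,0,0,0,0,1],[0,0,0,0,0,0,0.9]]]' > path.dat && python3 -m handwheel path.dat
python3 - <<'E'
from h import *
go(443.4,-47.2,38,np.pi/2-.035)
E
```

```text
clock: 14.58
eef_pos: [443.1, -45.6, 87.7]
tcp_rot: [-3.137, -0.001, 1.54]
contact_force: [-0.6, -0.5, 0.1]
opening: 0.999
grasp_force: 0.0
clock: 14.75
eef_pos: [444.4, -46.9, 90.5]
tcp_rot: [-3.14, -0.0, 1.538]
contact_force: [-0.3, -0.5, -0.7]
opening: 0.901
grasp_force: 0.0
rotvec [-0.002 -0.     0.003] then shift [-0.4 -1.  52.5]
```

To row units: 20 mm / 600 = 0.0333, 17 mm / 600 = 0.0283.

```bash
echo '[[[0,0,0,0,-0.0017,0.0333,0.85],[0,0,0,0,0,0.0283,0.75],[0,0,0,0,0,0.0167,0.72],[0,0,0,0,0,0.0083,0.72],[0,0,0,0,0,0,0.72]]]' > path.dat && python3 -m handwheel path.dat
echo '[[[0,0,0,0,0,0,0.72],[0,0,0,0,0,0,0.5],[0,0,0,0,0,0,0.3],[0,0,0,0,0,0,0.3],[0,0,0,0,0,0,0.3]]]' > path.dat && python3 -m handwheel path.dat 40
echo '[[[0,0,0,0,0,0,0.3],[0,0,0,0,0,0,0.3]]]' > path.dat && python3 -m handwheel path.dat
```

```text
clock: 15.17
eef_pos: [443.5, -47.4, 38.7]
tcp_rot: [-3.141, -0.0, 1.538]
contact_force: [-0.7, -0.8, 0.4]
opening: 0.72
grasp_force: 0.0
clock: 15.58
eef_pos: [444.0, -47.4, 39.8]
tcp_rot: [3.14, 0.0, 1.538]
contact_force: [-0.9, -0.5, 6.9]
opening: 0.571
grasp_force: 41.6
clock: 15.75
eef_pos: [444.0, -47.4, 39.8]
tcp_rot: [3.14, 0.0, 1.538]
contact_force: [-1.5, 0.7, 5.2]
opening: 0.573
grasp_force: 41.6
```

The manual's scale: shifts go in shares of 600 mm and turns go in shares of pi/2 rad. Converting my numbers, -35 mm / 600 = -0.0583, -25 mm / 600 = -0.0417.

```bash
echo '[[[0,0,0,0,0,-0.0167,0.3],[0,0,0,0,0,-0.0417,0.3],[0,0,0,0,0,-0.0583,0.3],[0,0,0,0,0,-0.0583,0.3],[0,0,0,0,0,0,0.3]]]' > path.dat && python3 -m handwheel path.dat
python3 - <<'E'
from h import *
go(446.5,112,145,np.pi/2+.089)
E
```

```text
clock: 16.17
eef_pos: [446.8, -47.7, 150.2]
tcp_rot: [3.132, 0.001, 1.538]
contact_force: [2.1, 0.4, -0.6]
opening: 0.573
grasp_force: 42.4
rotvec [ 0.009  0.001 -0.122] then shift [159.1  13.9   5.2]
```

To row units: 32 mm / 600 = 0.0533, 3 mm / 600 = 0.005, -0.122 rad / 1.5708 = -0.0777.

```bash
echo '[[[0,0,-0.0777,0,0,0,0.3],[0,0,0,0.0533,0.005,0,0.3],[0,0,0,0.0533,0.005,0,0.3],[0,0,0,0.0533,0.005,0,0.3],[0,0,0,0.0533,0.005,0,0.3]]]' > path.dat && python3 -m handwheel path.dat>/dev/null
echo '[[[0,0,0,0.0533,0.005,0,0.3],[0,0,0,0,0,0,0.3],[0,0,0,0,0,0,0.3]]]' > path.dat && python3 -m handwheel path.dat
python3 - <<'E'
from h import *
p=cams.camera_params('wrist');im=cams.grab_frame('wrist')
cv2.imwrite('pics/w7.png',im[:,:,::-1])
E
```

```text
clock: 16.83
eef_pos: [443.9, 114.7, 144.4]
tcp_rot: [3.141, -0.0, 1.663]
contact_force: [-0.5, 0.2, -1.4]
opening: 0.574
grasp_force: 42.3
```

View pics/w7.png

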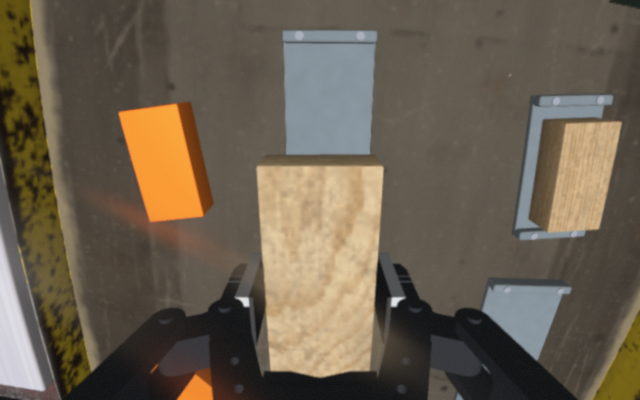

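```bash
python3 - <<'E'
from h import *
p=cams.camera_params('wrist')
a=ray(p,[(283,31),(377,31)],14)[:,:2];b=ray(p,[(257,167),(383,165)],138.6)[:,:2]
e=ray(p,[(286,155),(371,155)],6)[:,:2]
for w,L in((a,72),(b,55)):
  d=w[1]-w[0];n=np.linalg.norm(d);t=np.arctan2(d[1],d[0]);u=np.array([-d[1],d[0]])/n
  print(w.round(1).tolist(),n.round(1),'ydir',t.round(3),'c',(w.mean(0)-L*u).round(1))
print(e.round(1).tolist())
E
```

```text
[[407.7, 230.4], [472.0, 236.4]] 64.6 ydir 0.093 c [446.6 161.7]
[[414.4, 165.7], [463.1, 171.0]] 49.0 ydir 0.108 c [444.7 113.6]
[[414.5, 142.2], [481.0, 148.3]]
```

To row units: 25 mm / 600 = 0.0417, 24 mm / 600 = 0.04.

```bash
echo '[[[0,0,0,0.04,0.005,0,0.3],[0,0,0,0.04,0.0055,0.025,0.3],[0,0,0,0,0,0.0417,0.3],[0,0,0,0,0,0.0417,0.3],[0,0,0,0,0,0.0333,0.3]]]' > path.dat && python3 -m handwheel path.dat
echo '[[[0,0,0,0,0,0.0167,0.3],[0,0,0,0,0,0.0133,0.3],[0,0,0,0,0,0,0.3],[0,0,0,0,0,0,0.3]]]' > path.dat && python3 -m handwheel path.dat
python3 - <<'E'
from h import *
go(445.8,163,34.5,np.pi/2+.09)
E
```

```text
clock: 17.3
eef_pos: [445.9, 160.7, 57.8]
tcp_rot: [-3.141, 0.0, 1.659]
contact_force: [-0.4, -0.0, -0.4]
opening: 0.574
grasp_force: 42.3
clock: 17.63
eef_pos: [446.5, 161.3, 41.2]
tcp_rot: [3.141, 0.0, 1.659]
contact_force: [1.0, 1.1, -0.8]
opening: 0.573
grasp_force: 42.3
rotvec [ 0.     0.    -0.002] then shift [ 1.7 -0.5  6.7]
```

To row units: 5 mm / 600 = 0.0083, 2 mm / 600 = 0.0033.

```bash
echo '[[[0,0,0,0.0025,-0.0008,0.0083,0.3],[0,0,0,0,0,0.0033,0.3],[0,0,0,0,0,0.0017,0.3],[0,0,0,0,0,0,0.3]]]' > path.dat && python3 -m handwheel path.dat
echo '[[[0,0,0,0,0,0.0017,0.3],[0,0,0,0,0,0,0.3]]]' > path.dat && python3 -m handwheel path.dat
```

```text
clock: 17.97
eef_pos: [445.9, 163.4, 33.8]
tcp_rot: [3.141, -0.0, 1.66]
contact_force: [-1.8, -1.7, 10.0]
opening: 0.575
grasp_force: 43.6
clock: 18.13
eef_pos: [446.0, 163.4, 33.7]
tcp_rot: [3.14, -0.0, 1.66]
contact_force: [-5.8, -2.7, 27.5]
opening: 0.574
grasp_force: 45.6
```

```bash
echo '[[[0,0,0,0,0,-0.0017,0.3],[0,0,0,0,0,0,0.7],[0,0,0,0,0,0,0.8],[0,0,0,0,0,0,0.8],[0,0,0,0,0,-0.0167,0.8]]]' > path.dat && python3 -m handwheel path.dat
echo '[[[0,0,0,0,0,-0.05,0.8],[0,0,0,0,0,-0.0667,1],[0,0,0,0,0,-0.0667,1],[0,0,0.0541,0,0,-0.0333,1],[0,0,0.0541,0,0,0,1]]]' > path.dat && python3 -m handwheel path.dat
python3 - <<'E'
from h import *
go(445,-100,175,np.pi/2-.078)
E
```

```text
clock: 18.55
eef_pos: [444.5, 162.9, 41.8]
tcp_rot: [-3.139, 0.001, 1.66]
contact_force: [-0.4, -0.3, -0.4]
opening: 0.798
grasp_force: 0.0
clock: 18.97
eef_pos: [448.1, 164.1, 178.1]
tcp_rot: [3.134, -0.003, 1.486]
contact_force: [0.5, 0.7, 0.3]
opening: 0.996
grasp_force: 0.0
rotvec [ 0.007 -0.003 -0.007] then shift [-263.6   17.5    3.1]
```

To row units: -36 mm / 600 = -0.06, 2.4 mm / 600 = 0.004.

```bash
echo '[[[0,0,0,-0.06,0.004,0,1],[0,0,0,-0.06,0.004,0,1],[0,0,0,-0.06,0.004,0,1],[0,0,0,-0.06,0.004,0,1],[0,0,0,-0.06,0.004,0,1]]]' > path.dat && python3 -m handwheel path.dat>/dev/null
echo '[[[0,0,0,-0.06,0.004,0,1],[0,0,0,-0.06,0.004,0,1],[0,0,0,-0.0333,0.0033,0,1],[0,0,0,0,0,0,1],[0,0,0,0,0,0,1]]]' > path.dat && python3 -m handwheel path.dat
python3 - <<'E'
from h import *
im=cams.grab_frame('wrist');p=cams.camera_params('wrist')
cv2.imwrite('pics/w8.png',im[:,:,::-1])
h=cv2.cvtColor(im,cv2.COLOR_RGB2HSV)
m=(h[...,0]>10)&(h[...,0]<28)&(h[...,1]>50)&(h[...,2]>170)
for z in(12,):print(*rects(p,m,z,2000),sep='\n')
go(446,-46,20,np.pi/2-.078)
E
```

```text
clock: 19.8
eef_pos: [442.0, -110.3, 173.2]
tcp_rot: [3.141, -0.0, 1.487]
contact_force: [0.3, -0.1, 0.5]
opening: 1.003
grasp_force: 0.0
{'px': array([182., 173.]), 'c': (322.8, -91.0), 'len': 90.5, 'wid': 47.7, 'ydir': 0.769}
{'px': array([317., 102.]), 'c': (444.9, -44.6), 'len': 129.2, 'wid': 59.7, 'ydir': -0.08}
rotvec [-0.    -0.    -0.004] then shift [ 63.5  -0.9 153. ]
```

View pics/w8.png

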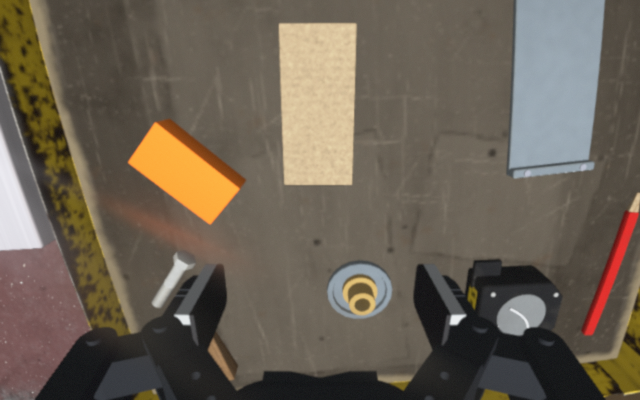

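To row units: 35 mm / 600 = 0.0583, 32 mm / 600 = 0.0533.

```bash
echo '[[[0,0,0,0.0533,0,0,1],[0,0,0,0.0533,0,0.0333,1],[0,0,0,0,0,0.0583,1],[0,0,0,0,0,0.0583,1],[0,0,0,0,0,0.0417,1]]]' > path.dat && python3 -m handwheel path.dat
echo '[[[0,0,0,0,0,0.0167,1],[0,0,0,0,0,0,1],[0,0,0,0,0,0,1]]]' > path.dat && python3 -m handwheel path.dat
python3 - <<'E'
from h import *
go(445.3,-45.5,25,np.pi/2-.079)
E
```

```text
clock: 20.27
eef_pos: [446.5, -43.6, 56.2]
tcp_rot: [-3.141, -0.0, 1.493]
contact_force: [-0.7, 0.6, 0.7]
opening: 0.998
grasp_force: 0.0
clock: 20.52
eef_pos: [447.5, -45.0, 48.2]
tcp_rot: [-3.141, -0.0, 1.491]
contact_force: [1.2, 0.3, 0.6]
opening: 0.999
grasp_force: 0.0
rotvec [-0.001 -0.    -0.001] then shift [-0.6 -2.1 23.2]
```

To row units: 12 mm / 600 = 0.02, 7 mm / 600 = 0.0117.

```bash
echo '[[[0,0,0,-0.0008,-0.0033,0.02,0.95],[0,0,0,0,0,0.0117,0.9],[0,0,0,0,0,0.0058,0.85],[0,0,0,0,0,0,0.85],[0,0,0,0,0,0,0.85]]]' > path.dat && python3 -m handwheel path.dat
echo '[[[0,0,0,0,0,0,0.8],[0,0,0,0,0,0,0.6],[0,0,0,0,0,0,0.5],[0,0,0,0,0,0,0.5],[0,0,0,0,0,0,0.5]]]' > path.dat && python3 -m handwheel path.dat 40
echo '[[[0,0,0,0,0,0,0.5],[0,0,0,0,0,0,0.5]]]' > path.dat && python3 -m handwheel path.dat
```

```text
clock: 20.93
eef_pos: [445.8, -46.0, 25.9]
tcp_rot: [3.141, -0.0, 1.49]
contact_force: [0.1, 0.1, 0.4]
opening: 0.851
grasp_force: 0.0
clock: 21.35
eef_pos: [445.8, -46.0, 26.2]
tcp_rot: [3.141, 0.0, 1.49]
contact_force: [-1.5, 0.2, 11.7]
opening: 0.682
grasp_force: 40.2
clock: 21.52
eef_pos: [445.7, -46.0, 26.2]
tcp_rot: [3.141, 0.0, 1.49]
contact_force: [-2.3, -0.6, 11.1]
opening: 0.687
grasp_force: 40.2
```

To row units: -40 mm / 600 = -0.0667, -25 mm / 600 = -0.0417.

```bash
echo '[[[0,0,0,0,0,-0.0167,0.5],[0,0,0,0,0,-0.0417,0.5],[0,0,0,0,0,-0.0667,0.5],[0,0,0,0,0,-0.0667,0.5],[0,0,0,0,0,0,0.5]]]' > path.dat && python3 -m handwheel path.dat
python3 - <<'E'
from h import *
go(647,-90,140,np.pi/2+.03)
E
```

```text
clock: 21.93
eef_pos: [449.0, -46.4, 147.1]
tcp_rot: [3.132, 0.0, 1.49]
contact_force: [2.0, -0.8, -0.4]
opening: 0.671
grasp_force: 43.5
rotvec [ 0.01   0.001 -0.111] then shift [-49.5 196.6   7.1]
```

To row units: 31 mm / 600 = 0.0517, -8 mm / 600 = -0.0133, -0.111 rad / 1.5708 = -0.0707.

```bash
echo '[[[0,0,-0.0707,0,0,0,0.5],[0,0,0,-0.0133,0.0517,0,0.5],[0,0,0,-0.0133,0.0517,0,0.5],[0,0,0,-0.0133,0.0517,0,0.5],[0,0,0,-0.0133,0.0517,0,0.5]]]' > path.dat && python3 -m handwheel path.dat>/dev/null
echo '[[[0,0,0,-0.0133,0.0517,0,0.5],[0,0,0,-0.0133,0.0517,0,0.5],[0,0,0,-0.0033,0.0167,0,0.5],[0,0,0,0,0,0,0.5],[0,0,0,0,0,0,0.5]]]' > path.dat && python3 -m handwheel path.dat
python3 - <<'E'
from h import *
p=cams.camera_params('wrist');im=cams.grab_frame('wrist')
cv2.imwrite('pics/w9.png',im[:,:,::-1])
E
```

```text
clock: 22.77
eef_pos: [641.8, -89.9, 139.9]
tcp_rot: [-3.14, -0.0, 1.601]
contact_force: [-1.1, -0.0, -1.9]
opening: 0.681
grasp_force: 43.5
```

View pics/w9.png

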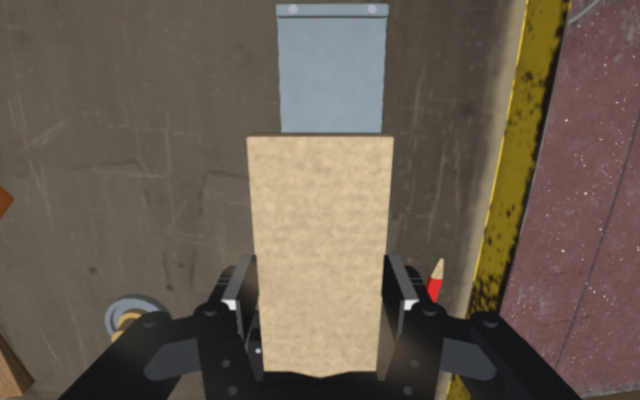

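```bash
python3 - <<'E'
from h import *
p=cams.camera_params('wrist')
a=ray(p,[(277,5),(389,5)],14)[:,:2];b=ray(p,[(247,138),(393,136)],125.7)[:,:2]
for w,L in((a,82),(b,65)):
  d=w[1]-w[0];n=np.linalg.norm(d);t=np.arctan2(d[1],d[0]);u=np.array([-d[1],d[0]])/n
  print(w.round(1).tolist(),n.round(1),'ydir',t.round(3),'c',(w.mean(0)-L*u).round(1))
E
```

```text
[[608.2, 44.5], [682.4, 46.9]] 74.3 ydir 0.033 c [648.  -36.3]
[[609.5, -26.3], [668.4, -23.7]] 59.0 ydir 0.044 c [641.9 -89.9]
```

To row units: 27 mm / 600 = 0.045, 26.5 mm / 600 = 0.0442.

```bash
echo '[[[0,0,0,0.045,0.0067,0,0.5],[0,0,0,0.0442,0.0058,0.025,0.5],[0,0,0,0,0,0.0417,0.5],[0,0,0,0,0,0.0417,0.5],[0,0,0,0,0,0.0333,0.5]]]' > path.dat && python3 -m handwheel path.dat
echo '[[[0,0,0,0,0,0.0167,0.5],[0,0,0,0,0,0.01,0.5],[0,0,0,0,0,0,0.5],[0,0,0,0,0,0,0.5]]]' > path.dat && python3 -m handwheel path.dat
python3 - <<'E'
from h import *
go(648,-36.3,33,np.pi/2+.03)
E
```

```text
clock: 23.23
eef_pos: [646.4, -35.4, 54.2]
tcp_rot: [-3.14, -0.0, 1.602]
contact_force: [-0.2, 0.7, -0.9]
opening: 0.682
grasp_force: 43.5
clock: 23.57
eef_pos: [648.7, -36.5, 40.1]
tcp_rot: [3.141, 0.0, 1.601]
contact_force: [-0.2, -0.5, -1.8]
opening: 0.678
grasp_force: 43.5
rotvec [ 0.001  0.    -0.   ] then shift [ 0.2 -0.7  7.1]
```

To row units: 5 mm / 600 = 0.0083, 2 mm / 600 = 0.0033.

```bash
echo '[[[0,0,0,0,-0.0008,0.0083,0.5],[0,0,0,0,0,0.0033,0.5],[0,0,0,0,0,0.0008,0.5],[0,0,0,0,0,0,0.5]]]' > path.dat && python3 -m handwheel path.dat
echo '[[[0,0,0,0,0,0.0017,0.5],[0,0,0,0,0,0,0.5]]]' > path.dat && python3 -m handwheel path.dat
```

```text
clock: 23.9
eef_pos: [648.4, -36.5, 32.4]
tcp_rot: [3.141, 0.0, 1.601]
contact_force: [-0.4, 0.2, 3.4]
opening: 0.674
grasp_force: 44.0
clock: 24.07
eef_pos: [648.5, -36.5, 32.3]
tcp_rot: [3.141, 0.0, 1.601]
contact_force: [-4.5, -0.9, 12.0]
opening: 0.684
grasp_force: 45.3
```

Seated. Release, back off, and check everything numerically (with the top camera, arm raised aside).

To row units: -25 mm / 600 = -0.0417, -10 mm / 600 = -0.0167.

```bash
echo '[[[0,0,0,0,0,-0.0008,0.7],[0,0,0,0,0,0,0.9],[0,0,0,0,0,0,0.95],[0,0,0,0,0,-0.0167,0.95],[0,0,0,0,0,-0.0417,1]]]' > path.dat && python3 -m handwheel path.dat
echo '[[[0,0,0,0,0,-0.0667,1],[0,0,0,0,0,-0.0667,1],[0,0,0,-0.0333,-0.05,0,1],[0,0,0,-0.0333,-0.05,0,1],[0,0,0,-0.0333,-0.05,0,1]]]' > path.dat && python3 -m handwheel path.dat
echo '[[[0,0,0,-0.0417,-0.0417,0,1],[0,0,0,0,0,0,1],[0,0,0,0,0,0,1]]]' > path.dat && python3 -m handwheel path.dat
python3 - <<'E'
from h import *
im=cams.grab_frame('wrist');p=cams.camera_params('wrist')
cv2.imwrite('pics/w10.png',im[:,:,::-1])
h=cv2.cvtColor(im,cv2.COLOR_RGB2HSV)
m=(h[...,0]>10)&(h[...,0]<28)&(h[...,1]>45)&(h[...,2]>160)
for o in rects(p,m,18,1000):print('z18',o)
E
```

```text
clock: 24.48
eef_pos: [645.8, -36.2, 63.9]
tcp_rot: [-3.136, -0.001, 1.601]
contact_force: [-0.2, 0.2, -0.5]
opening: 0.996
grasp_force: 0.0
clock: 24.9
eef_pos: [559.6, -99.4, 147.8]
tcp_rot: [3.139, 0.001, 1.602]
contact_force: [0.6, -1.2, 0.6]
opening: 1.006
grasp_force: 0.0
clock: 25.15
eef_pos: [534.8, -125.9, 147.1]
tcp_rot: [3.141, 0.0, 1.598]
contact_force: [-0.2, -0.1, 0.6]
opening: 0.999
grasp_force: 0.0
z18 {'px': array([246., 299.]), 'c': (474.3, -225.8), 'len': 44.1, 'wid': 33.1, 'ydir': -0.07}
z18 {'px': array([ 50., 144.]), 'c': (323.2, -89.9), 'len': 89.7, 'wid': 47.5, 'ydir': 0.769}
z18 {'px': array([604., 172.]), 'c': (767.5, -113.5), 'len': 230.2, 'wid': 8.4, 'ydir': 0.013}
z18 {'px': array([480.,  82.]), 'c': (649.4, -39.7), 'len': 120.1, 'wid': 59.9, 'ydir': 0.029}
```

To row units: -35 mm / 600 = -0.0583, -15 mm / 600 = -0.025.

```bash
echo '[[[0,0,0,-0.0583,-0.025,-0.0167,1],[0,0,0,-0.0583,-0.025,-0.0167,1],[0,0,0,-0.0583,-0.025,-0.0167,1],[0,0,0,-0.0583,-0.025,-0.0167,1],[0,0,0,-0.0583,-0.025,-0.0167,1]]]' > path.dat && python3 -m handwheel path.dat>/dev/null
echo '[[[0,0,0,-0.0583,-0.025,0,1],[0,0,0,-0.0583,-0.025,0,1],[0,0,0,-0.0583,-0.025,0,1],[0,0,0,0,0,0,1],[0,0,0,0,0,0,1]]]' > path.dat && python3 -m handwheel path.dat
python3 - <<'E'
from h import *
im=cams.grab_frame('top');p=cams.camera_params('top')
h=cv2.cvtColor(im,cv2.COLOR_RGB2HSV)
m=(h[...,0]>10)&(h[...,0]<28)&(h[...,1]>60)&(h[...,2]>130);m[:135]=0;m[250:]=0;m[:,:240]=0;m[:,440:]=0
for z in(18,28,34):
  for o in rects(p,m,z,60):print(z,o)
E
```

```text
clock: 26.03
eef_pos: [424.6, -409.8, 196.4]
tcp_rot: [3.141, 0.0, 1.599]
contact_force: [0.1, 0.4, -0.1]
opening: 1.002
grasp_force: 0.0
18 {'px': array([272., 224.]), 'c': (446.0, 162.9), 'len': 110.6, 'wid': 52.2, 'ydir': 0.084}
18 {'px': array([406., 215.]), 'c': (471.4, -225.5), 'len': 33.7, 'wid': 30.7, 'ydir': 0.768}
18 {'px': array([277., 159.]), 'c': (642.4, 152.8), 'len': 86.2, 'wid': 48.3, 'ydir': 0.161}
18 {'px': array([341., 157.]), 'c': (647.2, -37.2), 'len': 127.8, 'wid': 60.7, 'ydir': 0.03}
28 {'px': array([272., 224.]), 'c': (444.8, 161.8), 'len': 109.9, 'wid': 51.8, 'ydir': 0.084}
28 {'px': array([406., 215.]), 'c': (469.9, -223.8), 'len': 33.4, 'wid': 30.5, 'ydir': 0.768}
28 {'px': array([277., 159.]), 'c': (639.7, 151.8), 'len': 85.6, 'wid': 47.9, 'ydir': 0.161}
28 {'px': array([341., 157.]), 'c': (644.5, -36.9), 'len': 126.9, 'wid': 60.3, 'ydir': 0.03}
34 {'px': array([272., 224.]), 'c': (444.0, 161.1), 'len': 109.4, 'wid': 51.6, 'ydir': 0.084}
34 {'px': array([406., 215.]), 'c': (469.1, -222.8), 'len': 33.3, 'wid': 30.4, 'ydir': 0.768}
34 {'px': array([277., 159.]), 'c': (638.1, 151.1), 'len': 85.2, 'wid': 47.7, 'ydir': 0.161}
34 {'px': array([341., 157.]), 'c': (642.8, -36.8), 'len': 126.3, 'wid': 60.0, 'ydir': 0.03}
```

All four pieces measure within about 2 mm of their target centres and lie in line, so I'm handing in.

```bash
python3 -c "
from rig import r
print(r.sign_off())"
```

```text
the job is handed in; nothing more can be done
None
```

Job handed in at 26 s, no verdict returned: the bush stands in the dish and each timber lies in its own cradle, centred within about 2 mm by the top camera; the arm never went near the tape measure or spanner, but I viewed 16 pictures, over the limit of 14.

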